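Discharge on the earth stud, then press the blue key

ROBOT

A 6-joint arm with a two-finger parallel gripper is mounted at the origin on the work surface. World frame = base frame: x ahead of the robot, y to its left, z up, the work surface at z = 0. Lengths are in mm, angles in rad, forces in N, time in s.
With the tool pointing down it reaches from about 325 to 875 mm from the base axis. Payload 4.4 kg.
Tool frame: the origin (TCP) lies on the centre line of the jaws, within the pads' length; the fingertips stand ahead of it and the grasp point (between the pads) lies 6 mm ahead of it (ctrl.tcp_to_tips is the z of the fingertips in the tool frame, in mm); z points along the fingers, y is the line along which they close (so a half turn about z gives the same grasp; the last joint's range is limited). The gripper opens to 85 mm and grips with 20 to 120 N. Pads are 22 mm wide; open, the fingers measure 114 mm over their backs; the gripper's body (76 mm by 85 mm) begins 54 mm behind the grasp point. The pads swing forward as they close: fully open they stand 13 mm farther back than shut.
Start: joints at [-1.26, 0.207, 1.542, -0, 1.393, -0.15], TCP at [256.186, -514.778, 256.282] pointing down, gripper open.
Joint ranges: [-2.73, 2.73], [-0.86, 2.22], [0.23, 2.46], [-1.11, 4.25], [0.08, 2.63], [-2.82, 2.82]. Speed limits (rad/s): [2.79, 2.79, 3.14, 3.14, 3.14, 3.14].

INTERFACE

Orientations are given as a 3x3 rotation matrix whose columns are the frame's x, y, z axes.
In Python, from plant import ctrl, sensors, optics gives the robot as it stands. Calls block until the motion is done:
- ctrl.move_ptp(position, orientation): joint-space move of the TCP to a pose.
- ctrl.move_l(position, rot=None, vel=150, threshold=None): straight line of the TCP; rot=None keeps the orientation; vel is the mean speed in mm/s. With threshold (N) it stops when the force on the tool has changed by that much, and returns True; else False.
- ctrl.set_joints(angles): joint-space move.
- ctrl.gripper_to(opening, force=None): finger opening in mm; force is the grip in N (None keeps the last); returns when the fingers have stopped.
- ctrl.hold(seconds).
- ctrl.solve_ik(position, orientation): joint angles nearest the present ones, or None.
- sensors.read_state(): the state.
- optics.grab_frame(name): name is "scene" or "top"; returns (picture, depth): 420x560x3 uint8, red, green, blue; 420x560 float32, mm along the optical axis (not along the pixel's ray), 0 where there is no reading.
- optics.camera_params(name): a dict with "mtx" (3x3 intrinsics, pixels), "R" (3x3) and "t" (3): a world point X has camera coordinates R X + t. Camera axes: x right, y down, z forward; pixel columns grow to the right and rows downward; lengths in mm; the calibration is good to about 2 mm. A picture is of the moment at which its call begins. camera_params takes no time and is no camera call.
A pose or a line that the arm cannot do raises ctrl.MotionError and nothing moves.
- ctrl.finish_job(): hands the job in; it is judged then, once.
The state is a dict: "t": time; "q": joint angles; "qvel": joint speeds; "tau": joint torques, N m; "eef_pos": TCP position; "eef_rot": TCP orientation; "force": force on the tool from outside, world axes, zero at the start; "wrist_torque": the same for the moment, N m; "grip_width": finger opening in mm; "grasp_force": force on a finger pad.
Only numpy, scipy, OpenCV 4.12 (cv2) and the standard library are available. Lean on these libraries where they do the work, as an engineer would, in place of code of your own. Each camera call takes 0.05 s, during which the arm holds its last target. There are 200 camera calls.

TASK

Touch the copper earth stud lightly with the fingertips for a moment to discharge them, then press the blue key on the green-topped test fixture gently all the way down, let it spring back and draw clear. Do not touch the red, yellow or white key, and do not move or lift any of the things lying loose.

Things in the scene. Friction and masses are not known exactly. Their poses are not given: they have to be found in the camera images.
- earth_top (a point): centre of the top of the copper earth stud: an upright copper-coloured cap, 32 mm across, standing 14 mm out of a round white collar (48 mm across) on the grey earthing block (100 x 80 x 30 mm, green and yellow stripe along one edge). The top is 56 mm above the table at rest. The block lies on the table to the left or right of the test fixture, at least 80 mm (from the stud) clear of it
- earth (a joint): how far the copper stud is pushed down, m: 0 at rest, 0.010 at its stop. Sprung: it starts to move at about 1.5 N, takes 5 N at the stop, returns by itself
- earth_base: round white collar with the copper stud in it; origin at the centre of the collar's underside, 30 mm above the table, z up along the stud
- fixture: test fixture: fixed aluminium-profile frame 200 mm deep (its x) x 270 mm wide (its y), with a pale green top plate whose upper face is 100 mm above the table; four coloured keys stand on it, about 50 mm fore or aft and 85 mm left or right of the centre, and a dark green circuit board (140 x 74 x 4 mm) lies in the middle. Origin on the table under its centre
- blue_top (a point): centre of the top of the blue key: a blue round cap, 26 mm across, standing 10 mm out of a round black collar (42 mm across) on the fixture's plate; the top is 122 mm above the table at rest. Which of the four corners it has changes; neighbouring keys are at least 90 mm away, centre to centre
- blue (a joint): how far the blue key is pushed down, m: 0 at rest, 0.006 at its stop. Sprung: it starts to move at about 1.5 N, takes 5 N at the stop, returns by itself
- blue_base: black collar with the blue key in it; origin at the centre of its underside, on the plate 100 mm above the table, z up
- red_base: black collar with the red key in it, of the same shape and size as the blue one, not to be touched; origin at the centre of its underside on the plate, the key's top 22 mm above that
- yellow_base: black collar with the yellow key in it, of the same shape and size as the blue one, not to be touched; origin at the centre of its underside on the plate, the key's top 22 mm above that
- white_base: black collar with the white key in it, of the same shape and size as the blue one, not to be touched; origin at the centre of its underside on the plate, the key's top 22 mm above that
- meter_center (a point): centre of an orange multimeter lying loose on the table, 180 x 85 mm, 40 mm high (48 mm at its dial), on the other side of the fixture from the earthing block
- heatsink_center (a point): centre of a finned aluminium heat sink standing loose on the circuit board in the middle of the fixture, 26 x 26 x 18 mm; its top is 122 mm above the table
- spool_center (a point): centre of a small loose steel solder spool with a blue rim, standing on the table at the opposite side from the screwdriver, 60 mm across, 46 mm high
- driver_grip (a point): middle of the handle of a loose screwdriver lying on the table at the outer side of the earthing block or the multimeter, 200 mm long, 26 mm high
Mind the look-alikes: they are no part of the job. What is shaped like the part that bears earth_top but pink is not meant.

How it is judged:
By the outcome, as a careful person would: the job done as asked, in the order asked, and still so for the second after the job is handed in, with the robot touching nothing.
It also fails if it takes over 54 s, if anything falls off the work surface, if the arm or the gripper's body presses on something with over 40 N, if the wrist force passes 120 N, or if a joint passes its speed limit or range.

## Working session

There is one attempt and no reset: what is moved stays moved. The work goes in short steps, each a Python script; the robot and the scene stay as the last script left them, time stands still between calls to the robot, and variables do not carry over. Pictures are saved under pics/ and viewed, at most 10 in all, crops included, and the job is handed in when it is done.

```bash
ls; mkdir -p pics; python3 - <<'E'
from plant import ctrl,sensors,optics
import cv2,numpy as np
for n in("scene","top"):
    p,d=optics.grab_frame(n); cv2.imwrite(f"pics/{n}0.png",p[:,:,::-1]); np.savez(f"{n}0.npz",p=p,d=d)
    c=optics.camera_params(n); print(n,c["mtx"].tolist(),(-np.array(c["R"]).T@np.array(c["t"])).round(),np.array(c["R"]).round(3).tolist())
s=sensors.read_state(); print(s["t"],s["force"],s["grip_width"],ctrl.tcp_to_tips,s["eef_rot"])
E
```

```text
pics
scene [[381.9798590657539, 0.0, 276.4015354440127], [0.0, 381.9798590657539, 207.895864293849], [0.0, 0.0, 1.0]] [1203. -311.  623.] [[0.425, 0.905, -0.007], [0.517, -0.249, -0.819], [-0.743, 0.344, -0.574]]
top [[426.92614986270684, 0.0, 277.31566867645853], [0.0, 426.92614986270684, 217.43253876094892], [0.0, 0.0, 1.0]] [ 399.   -9. 1203.] [[-0.023, -1.0, -0.018], [-0.995, 0.024, -0.093], [0.094, 0.016, -0.995]]
0.1 [ 0.72963459  0.0036647  -0.40578642] 85.37927879098078 25.0 [[ 8.95250853e-01  4.45561991e-01 -6.50633430e-04]
 [ 4.45562350e-01 -8.95248614e-01  2.02743687e-03]
 [ 3.20870130e-04 -2.10496234e-03 -9.99997733e-01]]
```

View pics/top0.png

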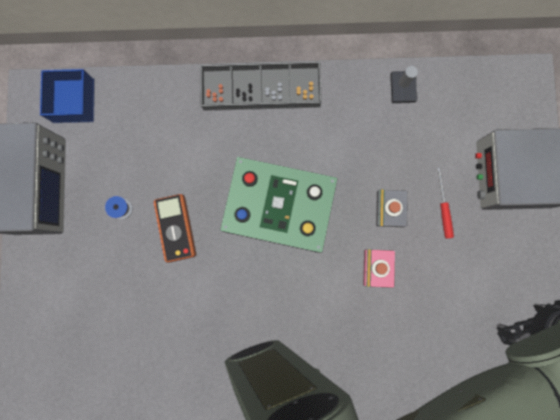

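View pics/scene0.png

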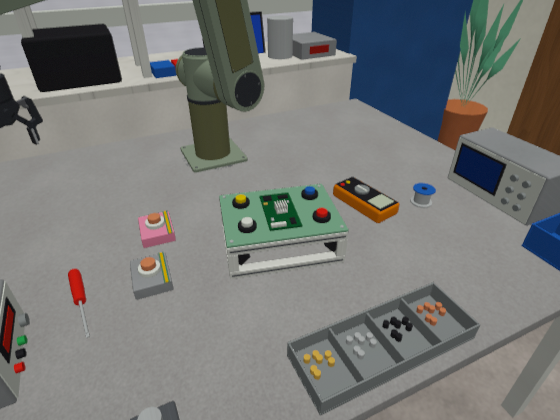

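The top view shows:
- **Copper stud candidates:** the grey block at (394,208), which is the one meant, and the pink block at (380,268), a look-alike.
- **Blue candidates:** the blue key at (242,214), which is the one meant, the spool rim at (117,207) and the blue bin at (67,95).
- **Other keys:** red at (249,178), white at (315,191) and yellow at (307,228).

In the scene view, the grey block's stud is at (149,265) and the blue key at (310,191).

```bash
cat >vis.py <<'E'
import cv2,numpy as np
from plant import optics
def ray(n,u,v):
    c=optics.camera_params(n);R=np.array(c["R"]);C=-R.T@np.array(c["t"])
    return C,R.T@np.linalg.inv(c["mtx"])@[u,v,1]
def onplane(n,uv,z):
    C,d=ray(n,*uv); return C+d*(z-C[2])/d[2]
def blob(p,uv,r,kind):
    h=cv2.cvtColor(p,cv2.COLOR_RGB2HSV).astype(int);H,S,V=h[...,0],h[...,1],h[...,2]
    m={"copper":(H<14)&(S>90)&(V>90),"blue":(H>100)&(H<130)&(S>130)}[kind]
    k=np.zeros(m.shape,np.uint8);cv2.circle(k,uv,r,1,-1)
    n,l,st,c=cv2.connectedComponentsWithStats((m&(k>0)).astype(np.uint8))
    i=1+np.argmax(st[1:,4]); return c[i],st[i]
def tri(a,b):
    (A,d),(B,e)=ray(*a),ray(*b); s=np.linalg.lstsq(np.c_[d,-e],B-A,rcond=None)[0]
    return (A+d*s[0]+B+e*s[1])/2
E
python3 - <<'E'
from vis import *
I={n:np.load(n+"0.npz") for n in("top","scene")}
for k,z,a,b in(("copper",56,(394,208),(149,265)),("blue",122,(242,214),(310,191))):
    A,sa=blob(I["top"]["p"],a,10,k);B,sb=blob(I["scene"]["p"],b,12,k)
    print(k,A,sa,B,sb,onplane("top",A,z),onplane("scene",B,z),tri(("top",*A),("scene",*B)))
    for n,c in(("top",A),("scene",B)): print(I[n]["d"][int(c[1]),int(c[0])])
for n,uv,z in(("red",(249,178),122),("white",(315,191),122),("yel",(307,228),122),("hs",(278,202),122),("meter",(174,228),45)):print(n,onplane("top",uv,z).round())
t=I["top"]["p"][150:290,200:430];s=I["scene"]["p"][170:310,120:350]
cv2.imwrite("pics/crop.png",cv2.resize(np.vstack([t,s]),None,fx=2.1,fy=2.1,interpolation=cv2.INTER_CUBIC)[:,:,::-1])
E
```

```text
copper [394.28915663 206.68674699] [389 202  11  10  83] [147.6626506  263.43373494] [140 257  16  14 166] [ 528.49069557 -305.98221469   56.        ] [ 537.35760722 -309.11739442   56.        ] [ 529.19433411 -308.48792698   48.80002339]
1148.9349
822.1346
blue [241.54929577 213.84507042] [237 210  10   9  71] [309.42105263 190.34210526] [304 186  11   9  76] [512.32569705  99.26812794 122.        ] [522.16261211  93.4284566  122.        ] [512.83693543  99.52485741 115.04922583]
1089.0931
933.687
red [604.  79. 122.]
white [566. -89. 122.]
yel [472. -66. 122.]
hs [540.   6. 122.]
meter [486. 292.  45.]
```

View pics/crop.png

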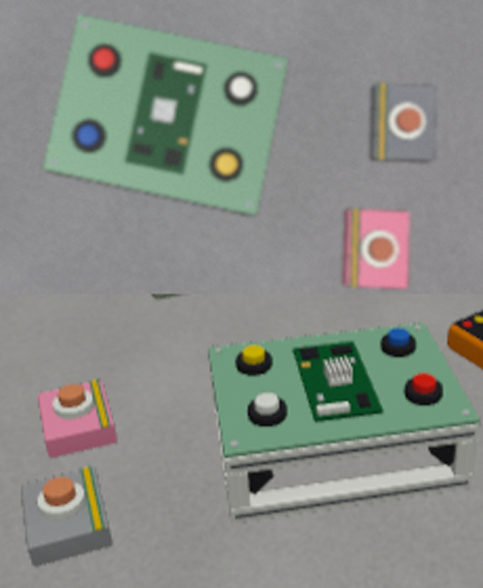

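The crop confirms both choices. The stud meant is the one on the grey block, and the pink block is the decoy. The blue key is at the robot-side left corner, about 90 mm or more from red and yellow. I'll go above the stud and check from there.

```bash
python3 - <<'E'
from vis import *
from plant import ctrl,sensors
R=np.array([[1,0,0],[0,-1,0],[0,0,-1.]])
ctrl.gripper_to(0,20)
for p in([528.5,-306,170],[512.5,99,200]): print(ctrl.solve_ik(p,R))
ctrl.move_ptp([528.5,-306,170],R)
ctrl.move_l([528.5,-306,56+ctrl.tcp_to_tips+15],vel=100)
ctrl.hold(.3)
s=sensors.read_state(); print(s["t"],s["force"],s["grip_width"],ctrl.tcp_to_tips,s["eef_pos"])
print([round(float(sensors.read_state()["force"][2]),2) for _ in range(5) if ctrl.hold(.05) is None])
p,d=optics.grab_frame("scene");t,_=optics.grab_frame("top")
cv2.imwrite("pics/c1.png",np.hstack([cv2.resize(p[170:310,80:220],(400,400)),cv2.resize(t[150:270,330:450],(400,400))])[:,:,::-1])
E
```

```text
[-6.66456701e-01  3.60473061e-01  1.53252117e+00 -4.44089210e-16
  1.24859842e+00  9.04339626e-01]
[ 2.49182199e-02  1.48972913e-01  1.73101513e+00 -4.44089210e-16
  1.26160461e+00  1.59571455e+00]
3.3917 [-0.29912769 -1.27409943  0.30446114] 0.07513747470561966 25.0 [ 528.86803664 -306.24268764   96.70626975]
[]
```

View pics/c1.png

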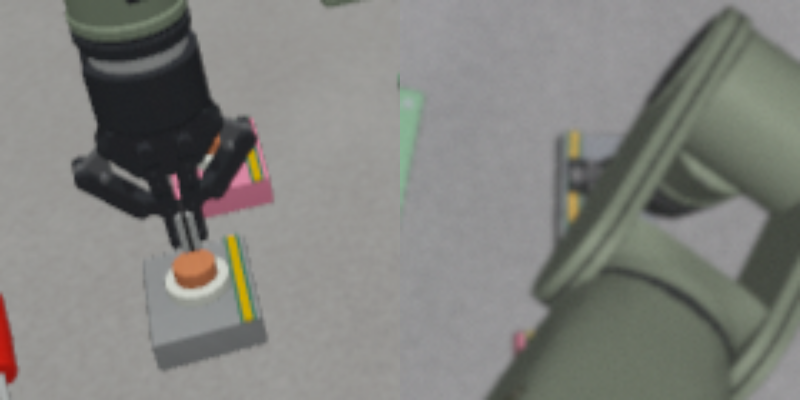

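The fingertips, at crop (188,247), hang 15 mm above the copper cap, whose top is near (195,262). Projecting the tips down the image's vertical lean puts them within about 2 mm of its centre. Next is the touch.

```bash
python3 - <<'E'
from vis import *
from plant import ctrl,sensors
P=[528.5,-306]
def st(l):
    s=sensors.read_state(); print(l,round(s["t"],2),np.round(s["force"],2),np.round(s["eef_pos"],2))
r=ctrl.move_l([*P,56+25-5],vel=12,threshold=2.0); st(r)
ctrl.hold(.5); st("held")
p,d=optics.grab_frame("scene")
cv2.imwrite("pics/c2.png",cv2.resize(p[210:310,90:210],(600,500),interpolation=cv2.INTER_CUBIC)[:,:,::-1])
E
```

```text
True 5.02 [ 0.47 -0.62  1.66] [ 528.44 -305.96   78.8 ]
held 5.52 [ 0.91 -1.85  2.16] [ 527.87 -305.53   78.28]
```

View pics/c2.png

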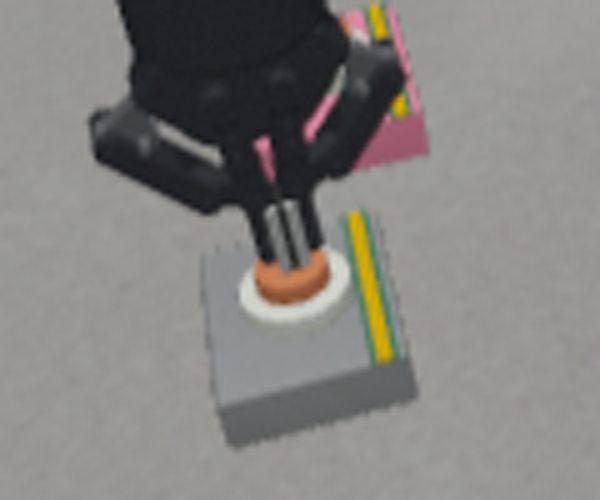

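The closed fingertips rest on the copper cap at crop (290,265). They push it about 2–3 mm at roughly 2 N, so it is a light touch. Next I lift and go above the blue key.

```bash
python3 - <<'E'
from vis import *
from plant import ctrl,sensors
R=np.array([[1,0,0],[0,-1,0],[0,0,-1.]])
ctrl.move_l([528.5,-306,100],vel=30); ctrl.move_l([528.5,-306,230],vel=120)
P=[512.5,99]
ctrl.move_ptp([*P,230],R); ctrl.move_l([*P,122+25+13],vel=80); ctrl.hold(.3)
s=sensors.read_state(); print(s["t"],s["force"],s["eef_pos"])
c=optics.camera_params("scene");R_,t_,K=map(np.array,(c["R"],c["t"],c["mtx"]))
for z in(135,122):
    u=K@(R_@[*P,z]+t_); print(z,u[:2]/u[2])
p,d=optics.grab_frame("scene")
cv2.imwrite("pics/c3.png",cv2.resize(p[130:230,250:370],(600,500),interpolation=cv2.INTER_CUBIC)[:,:,::-1])
E
```

```text
10.5083 [-0.04460859 -0.44892899  1.05664902] [512.75909723  99.02987938 160.44518907]
135 [309.70772092 183.41359555]
122 [309.48260873 187.92226607]
```

View pics/c3.png

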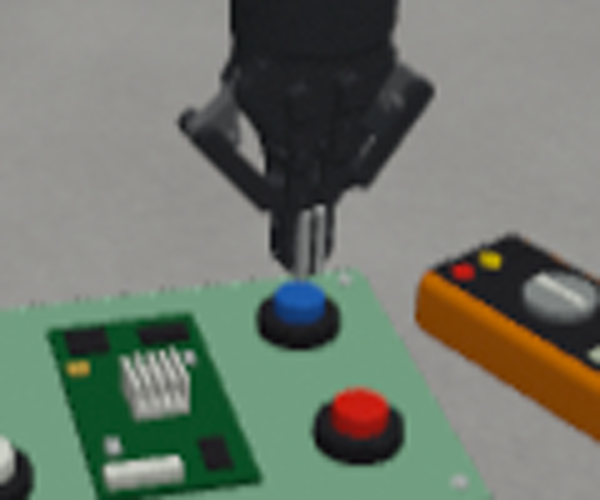

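The tips, at crop (303,268), are 13 mm above the blue cap, whose top is at (300,293). They are aligned to within about 2–3 mm. I'll press it slowly with a force limit.

```bash
python3 - <<'E'
from vis import *
from plant import ctrl,sensors
P=[513.5,99]
def st(l):
    s=sensors.read_state(); print(l,round(s["t"],2),np.round(s["force"],2),np.round(s["eef_pos"],2))
ctrl.move_l([*P,155],vel=20); ctrl.hold(.2); st("pre")
print(ctrl.move_l([*P,137],vel=8,threshold=8)); st("down")
ctrl.hold(.3); st("held")
p,d=optics.grab_frame("scene")
ctrl.move_l([*P,160],vel=20); st("up"); ctrl.move_l([*P,230],vel=100); ctrl.hold(.3); st("clear")
q,d=optics.grab_frame("scene")
cv2.imwrite("pics/c4.png",np.hstack([cv2.resize(a[130:230,250:370],(400,400),interpolation=cv2.INTER_CUBIC) for a in(p,q)])[:,:,::-1])
E
```

```text
pre 11.17 [-0.44  0.49 -0.45] [513.56  99.   155.04]
True
down 12.78 [-1.2   0.16  5.07] [513.5   98.99 141.18]
held 13.08 [-0.16 -0.38  5.29] [513.48  99.01 141.07]
up 14.26 [ 0.02  0.33 -1.  ] [513.33  99.   159.84]
clear 15.41 [ 0.38  0.01 -0.19] [513.15  98.97 229.32]
```

View pics/c4.png

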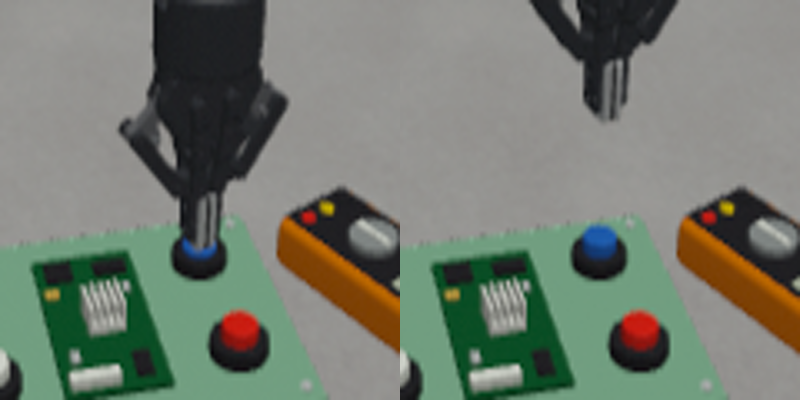

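The left half shows the key pushed in under the tips at (200,245). The right half shows it sprung back at (600,240), with the tips clear and the heat sink and multimeter where they were. The 8 N trip, which is above the 5 N at the stop, and about 6 mm of travel confirm a full press. I'm handing in.

```bash
python3 -c "
from plant import ctrl
print(ctrl.finish_job())"
```

```text
the job is handed in; nothing more can be done
None
```

I touched the earth stud lightly (about 2 N), then pressed the blue key down about 6 mm to its stop; it sprang back, the arm drew clear, and I handed the job in at about 15.5 s; no result was reported back.

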